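# Crack open a pump cap of unknown thread

### The arm

A 6-joint arm with a two-finger parallel gripper is mounted at the origin on the work surface. World frame = base frame: x ahead of the robot, y to its left, z up, the work surface at z = 0. Lengths are in m, angles in rad, forces in N, time in s.
With the tool pointing down it reaches from about 0.35 to 0.85 m from the base axis. Payload 8.1 kg.
Tool frame: the origin (TCP) lies at the very end of the fingers, on their centre line; the grasp point (between the pads) lies robot.tcp_to_grasp behind it (robot.tcp_to_grasp is the distance from the TCP to the grasp point, in m); z points along the fingers, y is the line along which they close (so a half turn about z gives the same grasp; the last joint's range is limited). The gripper opens to 93 mm and grips with 3 to 60 N. Pads are 15 mm wide; open, the fingers measure 128 mm over their backs; the gripper's body (75 mm by 188 mm) begins 65 mm behind the grasp point.
Start: joints at [-1.236, 0.13, 1.488, -0, 1.523, -0.085], TCP at [0.245, -0.548, 0.219] pointing down, gripper open.
Joint ranges: [-2.96, 2.96], [-0.89, 2.26], [0.02, 2.5], [-1.34, 4.48], [0, 2.73], [-2.66, 2.66]. Speed limits (rad/s): [2.39, 2.39, 2.79, 3.14, 3.14, 3.14].

### API

Orientations are given as a rotation vector (axis times angle).
In Python, from plant import robot gives the robot as it stands. The module is installed in compiled form; this text tells all that it offers.
- The arm moves only by the shell command python3 -m pendant 'ROWS' [FORCE]. ROWS is JSON, a list that holds one entry, the list of rows, each a list of 5 numbers: the opening, from 0 (shut) to 1 (fully open), then the shift along the tool's x, y, z in cm, then the turn about the tool's z in degrees. In form: [[[fingers, x, y, z, roll], ...]]. A call has 1 to 8 rows; each row shifts and turns the commanded pose from where the row before left it, along the tool's axes as they then stand; what a row does not reach is not made up. A row lasts 1/10 s, in which the tool goes at most 50 mm and 8.59 degrees, less where a joint would pass 70% of its speed; a pose out of reach is approached as far as the arm can. A call is refused whole if a number of a shift passes 5 or a number of a turn 8.59, either way. A call with a gripper value outside its range is refused whole. The fingers move at their own pace and stop on an object; FORCE is the grip in N (left out, the last holds). Time passes only in rows, so rows that do not move let the fingers close. It gives the time, the measured TCP pose, the force, the opening and the grip force at its end, in the units of the state.
- robot.read_state(): the state, without advancing time (a new reading comes with each control period).
- robot.read_camera(name): name is "scene" or "side" or "wrist"; returns a dict with "img" (420x560x3 uint8, blue, green, red), "K" (3x3 intrinsics, pixels), "k1" (the pictures are not rectified: a ray, as slopes to the right and down, at radius r is drawn at 1 + k1 r^2 times it, then the intrinsics apply), "pose" (4x4, takes a point from camera to world coordinates). Camera axes: x right, y up, looking along -z (the intrinsics and any distortion apply to the point x, -y, -z); pixel columns grow to the right and rows downward; lengths in m; the calibration is good to about 2 mm. A picture is of the moment at which its call begins. There is no depth.
- robot.close_job(): hands the job in; it is judged then, once.
The state is a dict: "t": time; "q": joint angles; "dq": joint speeds; "joint_torque": joint torques, N m; "tool_pos": TCP position; "orientation": TCP orientation; "force": force on the tool from outside, world axes, zero at the start; "wrist_torque": the same for the moment, N m; "opening": finger opening in m; "gripper_force": force on a finger pad.
Only numpy, scipy, OpenCV 4.12 (cv2) and the standard library are available. Lean on these libraries where they do the work, as an engineer would, in place of code of your own. Each camera call takes 0.05 s, during which the arm holds its last target. There are 200 camera calls.

### The job

This pump has to be opened, but nobody knows whether its T-handled cap has a right-hand or a left-hand thread. First lift away the spray can that stands in the way of the handle and stand it upright in the steel tray; then feel which way the cap gives and loosen it by a quarter turn, without forcing it the wrong way so hard that the pump twists round in its clamp. Leave the wrench, hammer, oil filter and carton where they are.

Things in the scene. Friction and masses are not known exactly. Their poses are not given: they have to be found in the camera images.
- pump: Bench clamp that holds the pump: dark steel base plate 220 x 140 x 16 mm, bolted to the bench, with two grey jaws (58 mm high) at its two ends along its x axis and a clamp screw outside each (the whole 270 mm long). Origin: centre of the plate's underside, below the cap's axis; z is up, x along the plate's long side.
- pump_head (a joint): Turn (rad, counter-clockwise from above positive) of the round aluminium pump, 132 mm across and 68 mm high, in the clamp jaws; 0 at the start. It is held by friction only and slips round at a torque of about 1.6 Nm (about 18 N at the end of the cap's handle). It is to stay within about 8 degrees.
- cap (a joint): Turn (rad, counter-clockwise from above positive) of the cap on the pump; 0 at the start. It turns stiffly (0.3 Nm, about 4 N at the end of the handle) the way it loosens, to 2.2 rad, and stays where left; the other way it comes up hard after 2 to 6 degrees of play and give. Which way is which changes from start to start and cannot be seen.
- cap_grip (a point): Centre of the cap's handle, on the cap's axis, 111 mm above the bench; z up, x along the bar (parallel to the clamp's x at the start). The handle is a flat-sided steel bar 180 mm long, 16 wide, 26 high, on a web of the same width, 50 long, under its middle, on a dark disc 116 across, whose top is 85 mm above the bench.
- can_center (a point): Centre (half-way up) of the spray can, 56 mm in diameter up to 105 mm height, then a narrower neck and grey cap (34 mm) up to 140 mm. About 0.3 kg; z is its axis. It starts upright on the bench close beside the pump, about 107 mm from the cap's axis on the clamp's +y side, inside the sweep of the handle.
- tray: Shallow open steel tray, 200 x 160 mm (x, y) and 25 mm high, walls and floor 4 mm thick, fixed to the bench. Origin: centre of its underside.
- wrench_grip (a point): Bystander: wrench lying on the bench, 190 mm long; point on its handle.
- oil_filter: Bystander: white spin-on oil filter standing on the bench, 66 mm in diameter, 80 mm high; origin at the centre of its underside.
- hammer_grip (a point): Bystander: hammer lying on the bench, 260 mm long; point on its handle.
- carton: Bystander: small cardboard carton, 90 x 130 x 70 mm; origin at the centre of its underside.
Mind the look-alikes: they are no part of the job. Of the things that look like the part that bears can_center, take the one that is farthest to the robot's left at the start.

How it is judged:
On the way, in this order (a step that is already met when the one before it is completed fails the run):
1. the spray can stands upright in the tray (x of can_center in the frame of tray between -0.075 and 0.075 m and y of can_center in the frame of tray between -0.055 and 0.055 m and height (world z) of can_center between 0.065 and 0.085 m and angle between can_center's own z axis and vertical below 0.12 rad), for 0.2 s.
2. the cap is turned at least 70 degrees the way it gives ((value of joint cap above 1.22 rad or value of joint cap below -1.22 rad)), for 0.2 s.
At the end, for the whole second after the job is handed in: The spray can stands upright (within 7 degrees) in the tray, the cap stays turned at least 70 degrees in the direction in which it gives, and the pump has not turned more than 8.6 degrees in its clamp (all of step 1 and (value of joint cap above 1.22 rad or value of joint cap below -1.22 rad) and velocity of joint cap between -0.05 and 0.05 rad/s and value of joint pump_head between -0.15 and 0.15 rad); the robot touches nothing.
It fails at once if the pump is wrenched round in its clamp by more than 8.6 degrees (value of joint pump_head above 0.15 rad or value of joint pump_head below -0.15 rad).
It fails at once if the spray can is knocked over (angle between can_center's own z axis and vertical above 0.8 rad).
It fails at once if the wrench, hammer, oil filter or carton is moved more than 40 mm (distance of any of wrench_grip, oil_filter, hammer_grip, carton from where it was at the start of the episode above 0.04 m).
It also fails if it takes over 59 s, if anything falls off the work surface, if the arm or the gripper's body presses on something with over 40 N, if the wrist force passes 120 N, or if a joint passes its speed limit or range.

## Working session

There is one attempt and no reset: what is moved stays moved. The work goes in short steps, Python scripts to look and compute and a shell command to move; the robot and the scene stay as the last step left them, time stands still between calls to the robot, and variables do not carry over. Pictures are saved under pics/ and viewed, at most 10 in all, crops included, and the job is handed in when it is done.

```bash
mkdir -p pics
cat > h.py <<'E'
import numpy as np, cv2
from plant import robot
from scipy.spatial.transform import Rotation as R
def snap(n,f):
    c=robot.read_camera(n); cv2.imwrite(f'pics/{f}.png',c['img']); np.savez(f'pics/{f}.npz',**{k:c[k] for k in('K','k1','pose','img')}); return c
def px2w(c,u,v,z):
    K=np.array(c['K']);P=np.array(c['pose']);k=float(c['k1'])
    d=np.array([(u-K[0,2])/K[0,0],(v-K[1,2])/K[1,1]]);s=d.copy()
    for _ in range(20): s=d/(1+k*(s@s))
    r=P[:3,:3]@np.array([s[0],-s[1],-1]);o=P[:3,3]
    return o+r*(z-o[2])/r[2]
def w2px(c,p):
    K=np.array(c['K']);P=np.array(c['pose']);k=float(c['k1'])
    q=P[:3,:3].T@(np.array(p)-P[:3,3]); s=np.array([q[0],-q[1]])/-q[2]; s=s*(1+k*(s@s))
    return np.array([K[0,0]*s[0]+K[0,2],K[1,1]*s[1]+K[1,2]])
def st():
    s=robot.read_state(); print(s['t'],np.round(s['tool_pos'],4),np.round(R.from_rotvec(s['orientation']).as_matrix(),3).tolist(),'F',np.round(s['force'],1),'M',np.round(s['wrist_torque'],2),'op',s['opening'],s['gripper_force'],'q',np.round(s['q'],2))
E
python3 - <<'E'
from h import *
for n in('scene','side'):
    c=snap(n,n+'0'); print(n,np.round(c['pose'],3).tolist(),c['k1'])
print(robot.tcp_to_grasp); st()
E
```

```text
scene [[-0.082, -0.796, 0.6, 1.245], [0.997, -0.073, 0.04, 0.07], [0.012, 0.601, 0.799, 1.009], [0.0, 0.0, 0.0, 1.0]] -0.0939598506069264
side [[-0.729, 0.362, -0.581, -0.153], [-0.684, -0.359, 0.635, 0.792], [0.021, 0.86, 0.509, 0.71], [0.0, 0.0, 0.0, 1.0]] -0.13513991238984646
0.0188
0.1 [ 0.2444 -0.5474  0.2177] [[0.913, 0.408, -0.001], [0.408, -0.913, 0.002], [0.0, -0.002, -1.0]] F [-0.7  0.1  0.6] M [0.01 0.   0.04] op 0.0929569639737989 0.0 q [-1.24  0.13  1.49  0.    1.52 -0.09]
```

View pics/scene0.png

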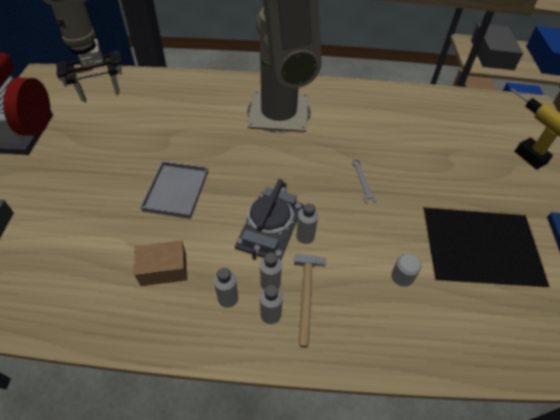

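View pics/side0.png

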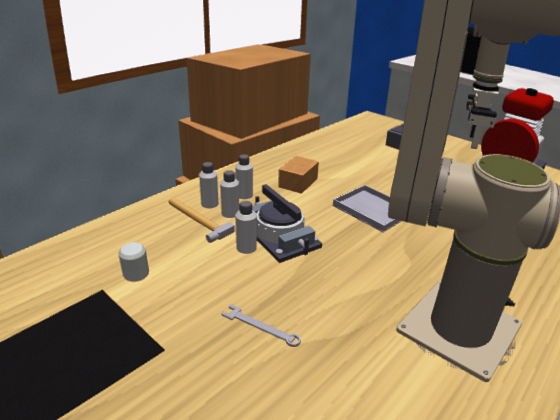

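Scene picture: image right is the robot's left (+y). There are four cans, at (307,224), (271,272), (271,304) and (227,287). The one at (307,224) is rightmost, so farthest to the robot's left, and it stands right beside the pump. The pump is at (270,215), the tray at (176,189), the carton at (160,262), the hammer at (307,300), the filter at (406,269) and the wrench at (364,182). I'll measure and confirm in a crop.

Run:
```python
from h import *
c=np.load('pics/scene0.npz'); 
for n,u,v,z in[('can',309,208,.14),('can b',271,258,.14),('can c',271,291,.14),('can d',224,274,.14),('bar near robot end',283,184,.124),('bar far',260,223,.124),('plate corner L',237,250,.016),('plateR',285,258,.016),('tray1',165,165,.025),('tray2',207,168,.025),('tray3',192,215,.025),('tray4',144,209,.025)]:
    print(n,np.round(px2w(c,u,v,z),3))
im=c['img'][150:330,190:350]; cv2.imwrite('pics/crop0.png',cv2.resize(im,None,fx=3.3,fy=3.3,interpolation=cv2.INTER_CUBIC))
```

```text
can [0.567 0.122 0.14 ]
can b [0.731 0.034 0.14 ]
can c [0.82  0.041 0.14 ]
can d [ 0.785 -0.075  0.14 ]
bar near robot end [0.474 0.046 0.124]
bar far [ 0.617 -0.005  0.124]
plate corner L [ 0.64  -0.07   0.016]
plateR [0.654 0.068 0.016]
tray1 [ 0.34  -0.351  0.025]
tray2 [ 0.341 -0.21   0.025]
tray3 [ 0.536 -0.22   0.025]
tray4 [ 0.527 -0.371  0.025]
```

View pics/crop0.png

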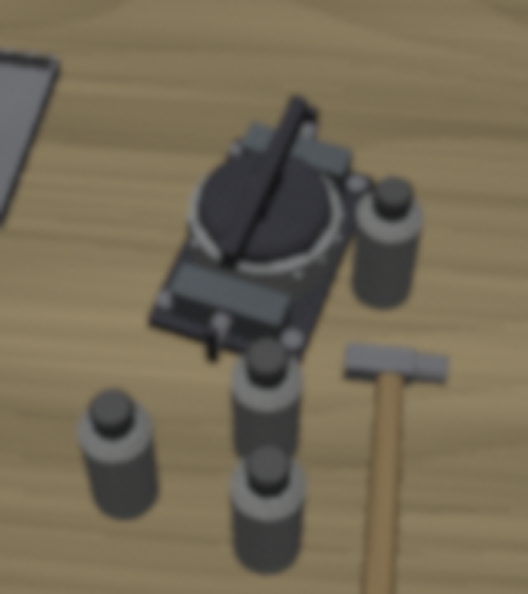

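The crop confirms it: of the four cans, the one at scene (309,207) is farthest to the robot's left and stands beside the pump inside the handle's sweep. Next I go above it.

Run:
```python
from h import *
c=np.load('pics/scene0.npz')
n=px2w(c,280,180.3,.124);f=px2w(c,260.3,228.2,.124);k=px2w(c,309.1,206.7,.14)
print(n,f,(n+f)/2,np.linalg.norm(n-f),'yaw',np.degrees(np.arctan2(*(f-n)[1::-1])),'can',k)
s=robot.read_state();Rt=R.from_rotvec(s['orientation']).as_matrix()
print('delta tool cm',Rt.T@(np.r_[k[:2],.25]-s['tool_pos'])*100)
```

```text
[0.46082267 0.03676624 0.124     ] [ 0.63320954 -0.00282455  0.124     ] [0.54701611 0.01697085 0.124     ] 0.1768747120961349 yaw -12.934394954187358 can [0.56218865 0.12227387 0.14      ]
delta tool cm [ 56.31246292 -48.21019786  -3.14369244]
```

```bash
python3 -m pendant '[[[1,3.5,-3,-0.4,0],[1,3.5,-3,-0.4,0],[1,3.5,-3,-0.4,0],[1,3.5,-3,-0.4,0],[1,3.5,-3,-0.4,0],[1,3.5,-3,-0.4,0],[1,3.5,-3,-0.4,0],[1,3.5,-3,-0.4,0]]]'; python3 -m pendant '[[[1,3.5,-3,0,0],[1,3.5,-3,0,0],[1,3.5,-3,0,0],[1,3.5,-3,0,0],[1,3.5,-3,0,0],[1,3.5,-3,0,0],[1,3.5,-3,0,0],[1,3.5,-3,0,0]]]';python3 -m pendant '[[[1,0,0,0,-7.6],[1,0,0,0,-7.6],[1,0,0,0,-7.6],[1,0,0,0,-7.6],[1,0,0,0,-7.6],[1,0,0,0,-7.6],[1,0,0,0,-7.6],[1,0,0,0,0]]]'
python3 - <<'E'
from h import *
c=snap('wrist','w1'); st(); print(np.round(c['pose'],3).tolist())
for p in[(.562,.122,.14),(.547,.017,.124)]: print(w2px(c,p))
E
```

```text
t: 0.9
tool_pos: [0.4027, -0.2127, 0.2505]
orientation: [-3.073, -0.654, 0.0]
force: [0.2, -0.0, -0.2]
opening: 0.0931
gripper_force: 0.0
t: 1.7
tool_pos: [0.5606, 0.1206, 0.2502]
orientation: [3.072, 0.655, -0.001]
force: [0.9, -0.4, 0.2]
opening: 0.0931
gripper_force: 0.0
t: 2.5
tool_pos: [0.56, 0.1186, 0.2501]
orientation: [-2.452, -1.963, 0.001]
force: [0.2, -0.3, -0.6]
opening: 0.0927
gripper_force: 0.0
2.55 [0.5601 0.1186 0.2502] [[0.223, 0.975, -0.001], [0.975, -0.223, -0.0], [-0.0, -0.001, -1.0]] F [ 0.9  0.3 -0.1] M [-0.04 -0.03 -0.02] op 0.092633279927749 0.0 q [0.12 0.05 1.52 0.   1.58 0.34]
[[0.976, 0.209, 0.068, 0.579], [-0.219, 0.93, 0.294, 0.2], [-0.002, -0.302, 0.953, 0.416], [0.0, 0.0, 0.0, 1.0]]
[283.1329282  204.83353749]
[290.5654212  292.36644192]
```

View pics/w1.png

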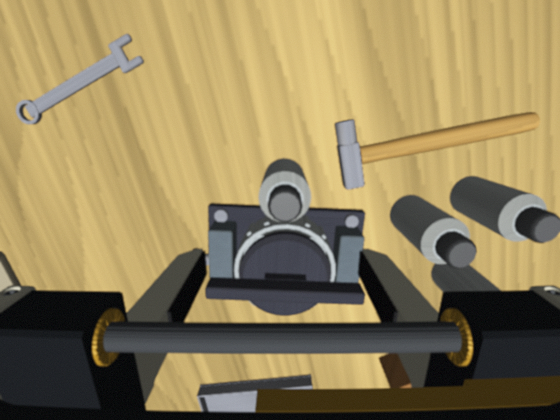

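Wrist picture: the can's cap top is at (286,203), the handle bar runs from about (207,285) to (364,291), and the plate's far edge runs from (208,204) to (364,210). The fingers straddle the can along the clamp's x.

Run:
```python
from h import *
c=np.load('pics/w1.npz')
k=px2w(c,286,203,.14);a=px2w(c,208,204,.016);b=px2w(c,364,210,.016);e=px2w(c,207,284,.124);f=px2w(c,364,291,.124)
for p,q in((a,b),(e,f)): print(p,q,(p+q)/2,np.linalg.norm(p-q),np.degrees(np.arctan2(*(q-p)[1::-1])))
s=robot.read_state();Rt=R.from_rotvec(s['orientation']).as_matrix()
print('can',k,'delta tool cm',Rt.T@(np.r_[k[:2],.068]-s['tool_pos'])*100)
```

```text
[0.45346622 0.1106738  0.016     ] [0.66226947 0.0549616  0.016     ] [0.55786785 0.0828177  0.016     ] 0.21610794766957814 -14.939445483013289
[0.45934968 0.04722949 0.124     ] [6.26932630e-01 5.95010947e-04 1.24000000e-01] [0.54314115 0.02391225 0.124     ] 0.17395062746922627 -15.550662641020743
can [0.56504959 0.12317212 0.14      ] delta tool cm [ 0.55834862  0.39902679 18.21598778]
```

```bash
python3 -m pendant '[[[1,0.55,0.4,3.8,2],[1,0,0,4,0],[1,0,0,4,0],[1,0,0,3,0],[1,0,0,2,0],[1,0,0,1,0],[1,0,0,0,0],[0.3,0,0,0,0]]]' 25; python3 -m pendant '[[[0.3,0,0,0,0],[0.3,0,0,0,0],[0.3,0,0,0,0],[0.3,0,0,0,0],[0.3,0,0,0,0]]]'
```

```text
t: 3.35
tool_pos: [0.5661, 0.1233, 0.0737]
orientation: [2.489, 1.916, 0.002]
force: [-0.5, 0.3, 0.6]
opening: 0.089
gripper_force: 0.0
t: 3.85
tool_pos: [0.5655, 0.1232, 0.0731]
orientation: [2.488, 1.918, 0.0]
force: [-3.0, -0.1, 3.4]
opening: 0.0557
gripper_force: 25.0
```

```bash
python3 -m pendant '[[[0.3,0,0,-1,0],[0.3,0,0,-3,0],[0.3,0,0,-4,0],[0.3,0,0,-4,0],[0.3,0,0,-3,0],[0.3,0,0,-2,0],[0.3,-1,0,0,0],[0.3,-3,0,0,0]]]'; python3 -m pendant '[[[0.3,-4.3,-0.2,0,0],[0.3,-4.3,-0.2,0,0],[0.3,-4.3,-0.2,0,0],[0.3,-4.3,-0.2,0,0],[0.3,-4.3,-0.2,0,0],[0.3,-4.3,-0.2,0,0],[0.3,-4.3,-0.2,0,0],[0.3,-4.3,-0.4,0,0]]]';  python3 -m pendant '[[[0.3,-3,0,0,0],[0.3,-1.5,0,0,0],[0.3,0,0,2,0],[0.3,0,0,2,0],[0.3,0,0,0,0]]]'
python3 - <<'E'
from h import *
c=snap('wrist','w2'); snap('scene','scene2');st()
E
```

```text
t: 4.65
tool_pos: [0.5551, 0.0853, 0.2422]
orientation: [-2.485, -1.921, -0.001]
force: [0.5, -1.4, -4.3]
opening: 0.0558
gripper_force: 24.9
t: 5.45
tool_pos: [0.4482, -0.2451, 0.2406]
orientation: [-2.487, -1.916, 0.002]
force: [1.0, 0.1, -2.9]
opening: 0.0555
gripper_force: 24.9
t: 5.95
tool_pos: [0.4365, -0.2853, 0.198]
orientation: [-2.482, -1.913, 0.003]
force: [-0.5, 0.3, -4.0]
opening: 0.0556
gripper_force: 24.9
6.05 [ 0.4382 -0.2863  0.2017] [[0.254, 0.967, -0.002], [0.967, -0.254, 0.002], [0.001, -0.002, -1.0]] F [-0.1  0.6 -4. ] M [-0.02 -0.09  0.01] op 0.055604376841802715 24.920194546866696 q [-0.68 -0.07  1.72  0.    1.49 -0.42]
```

View pics/scene2.png

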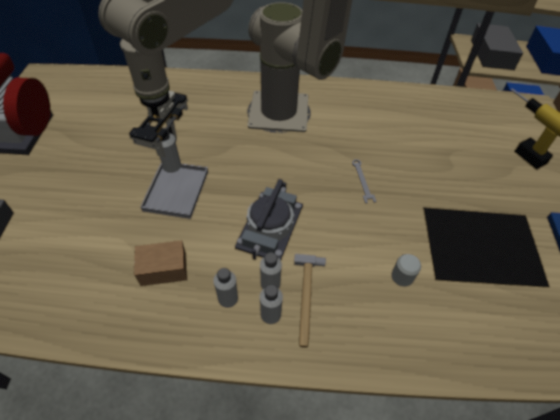

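The can hangs upright over the tray, with its base at about (172,168) and the tray at (176,190); the pump and bystanders are unmoved. Lowering it now.

```bash
python3 -m pendant '[[[0.3,0,0,3,0],[0.3,0,0,3,0],[0.3,0,0,3,0],[0.3,0,0,2,0],[0.3,0,0,0.8,0],[0.3,0,0,0,0],[0.3,0,0,0,0]]]';python3 -m pendant '[[[0.3,0,0,0.2,0],[0.3,0,0,0,0]]]'
```

```text
t: 6.75
tool_pos: [0.4398, -0.2877, 0.0864]
orientation: [2.486, 1.917, 0.001]
force: [-0.4, 0.2, -3.3]
opening: 0.0561
gripper_force: 24.9
t: 6.95
tool_pos: [0.4395, -0.2877, 0.0838]
orientation: [2.487, 1.917, 0.001]
force: [-0.2, 0.3, -2.9]
opening: 0.0557
gripper_force: 24.9
```

```bash
python3 -m pendant '[[[0.3,0,0,0.2,0],[0.3,0,0,0.2,0],[0.3,0,0,0,0]]]';python3 -m pendant '[[[0.3,0,0,0.2,0],[0.3,0,0,0,0]]]'
```

```text
t: 7.25
tool_pos: [0.4386, -0.2869, 0.0783]
orientation: [-2.488, -1.918, 0.0]
force: [1.2, 0.2, -3.3]
opening: 0.0556
gripper_force: 24.9
t: 7.45
tool_pos: [0.4389, -0.2873, 0.077]
orientation: [2.488, 1.918, -0.0]
force: [-1.7, 0.4, 2.0]
opening: 0.0555
gripper_force: 24.9
```

```bash
python3 -m pendant '[[[1,0,0,0,0],[1,0,0,0,0],[1,0,0,0,0],[1,0,0,0,0],[1,0,0,0,0],[1,0,0,-1,0],[1,0,0,-2,0],[1,0,0,-4,0]]]'; python3 -m pendant '[[[1,0,0,-4,0],[1,0,0,-4,0],[1,1,0,-1,0],[1,4,0.3,0,0],[1,4,0.3,0,0],[1,4,0.3,0,0],[1,4,0.3,0,0],[1,4,0.3,0,0]]]'; python3 -m pendant '[[[1,4,0.2,0,0],[1,4,0.2,0,0],[1,3,0.1,0,0],[1,0,0,0,-8.5],[1,0,0,0,-8.5],[1,0,0,0,-8.5],[1,0,0,0,-8.5],[1,0,0,0,-8.5]]]';python3 -m pendant '[[[1,0,0,0,-8.5],[1,0,0,0,-8.5],[1,0,0,0,-8.5],[1,0,0,0,-8.5],[1,0,0,0,-8.5],[1,0,0,0,-5],[1,0,0,0,0]]]'
python3 - <<'E'
from h import *
c=snap('wrist','w3'); snap('scene','scene3'); st()
d=np.load('pics/scene3.npz')['img'][130:250,120:330]
cv2.imwrite('pics/w3c.png',np.vstack([c['img'],cv2.resize(d,(315,180))[:, :].repeat(1,0) if 0 else np.hstack([cv2.resize(d,(315,180)),np.zeros((180,245,3),np.uint8)])]))
print(w2px(c,(.541,.018,.124)))
E
```

```text
t: 8.25
tool_pos: [0.4369, -0.2856, 0.1448]
orientation: [-2.484, -1.914, 0.002]
force: [0.4, -1.0, -0.2]
opening: 0.093
gripper_force: 0.0
t: 9.05
tool_pos: [0.5068, -0.086, 0.2366]
orientation: [-2.488, -1.918, -0.0]
force: [0.1, 0.1, -0.5]
opening: 0.0932
gripper_force: 0.0
t: 9.85
tool_pos: [0.5392, 0.0177, 0.2364]
orientation: [-1.615, -2.694, 0.0]
force: [0.2, -0.8, 0.0]
opening: 0.0926
gripper_force: 0.0
t: 10.55
tool_pos: [0.5393, 0.0175, 0.2364]
orientation: [-0.401, -3.115, -0.0]
force: [0.1, 0.5, -0.8]
opening: 0.093
gripper_force: 0.0
10.65 [0.5394 0.0175 0.2365] [[-0.966, 0.257, -0.0], [0.257, 0.966, 0.0], [0.0, 0.0, -1.0]] F [-0.9  0.4  0. ] M [ 0.02 -0.16  0.03] op 0.09291276146215392 0.0 q [-0.06 -0.04  1.63  0.    1.55 -1.37]
[283.58149783 209.68625223]
```

View pics/w3c.png

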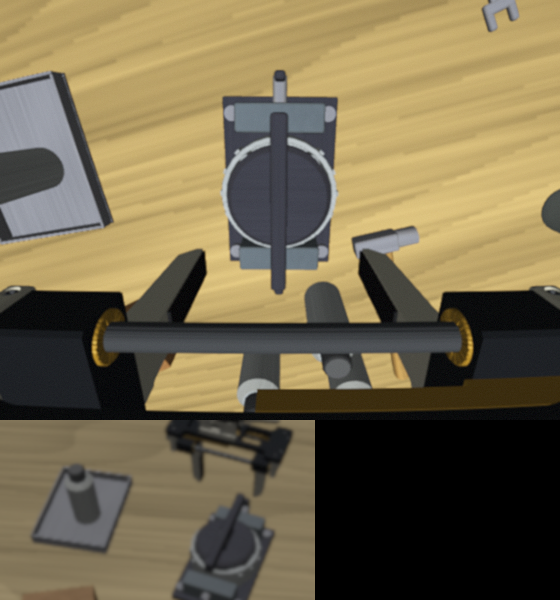

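The can stands upright in the tray. In the wrist view the bar runs from (279,113) to (279,292), aligned with the tool.

Run:
```python
from h import *
c=np.load('pics/w3.npz')
e=px2w(c,279,113,.124);f=px2w(c,279,291,.124);m=(e+f)/2
print(e,f,m,np.linalg.norm(e-f),np.degrees(np.arctan2(*(f-e)[1::-1])))
# pump rim: left/right and top/bottom of ring, z=.068+..; plate corners z=.016
P=[px2w(c,u,v,.016) for u,v in((223,97),(337,97),(231,261),(331,261))];print(np.round(P,3).tolist(),np.mean(P,0))
s=robot.read_state();Rt=R.from_rotvec(s['orientation']).as_matrix()
print(Rt.T@(np.r_[m[:2],.095]-s['tool_pos'])*100)
```

```text
[0.45396039 0.03655459 0.124     ] [ 0.62661807 -0.0093321   0.124     ] [0.54028923 0.01361124 0.124     ] 0.17865123431323326 -14.883272111120055
[[0.417, -0.025, 0.016], [0.452, 0.108, 0.016], [0.628, -0.081, 0.016], [0.664, 0.056, 0.016]] [0.54020308 0.01466388 0.016     ]
[-0.19071196 -0.34825293 14.15131967]
```

```bash
python3 -m pendant '[[[1,-0.2,-0.35,4,0],[1,0,0,4,0],[1,0,0,3,0],[1,0,0,2,0],[1,0,0,1,0],[1,0,0,0,0],[0,0,0,0,0],[0,0,0,0,0]]]' 40; python3 -m pendant '[[[0,0,0,0,0],[0,0,0,0,0],[0,0,0,0,0],[0,0,0,0,0],[0,0,0,0,0],[0,0,0,0,0],[0,0,0,0,0],[0,0,0,0,0]]]'; python3 -c 'from h import *; st()'
```

```text
t: 11.45
tool_pos: [0.5419, 0.0133, 0.0985]
orientation: [0.404, 3.113, 0.0]
force: [-0.1, 0.4, 1.2]
opening: 0.0811
gripper_force: 0.0
t: 12.25
tool_pos: [0.5406, 0.0133, 0.0966]
orientation: [-0.403, -3.116, -0.0]
force: [0.2, -0.7, -0.2]
opening: 0.0174
gripper_force: 0.0
12.25 [0.5406 0.0133 0.0966] [[-0.967, 0.255, -0.0], [0.255, 0.967, 0.0], [0.0, 0.0, -1.0]] F [ 0.2 -0.7 -0.2] M [ 0.08 -0.18  0.  ] op 0.017414872405932175 0.0 q [-0.07  0.06  1.79  0.    1.29 -1.38]
```

Now feel with small turns, +1.5° of roll at a time (clockwise from above).

```bash
python3 -m pendant '[[[0,0,0,0,0],[0,0,0,0,0],[0,0,0,0,0]]]'; python3 -c 'from h import *; st()';  python3 -m pendant '[[[0,0,0,0,1.5],[0,0,0,0,0]]]'; python3 -c 'from h import *; st()'; python3 -m pendant '[[[0,0,0,0,1.5],[0,0,0,0,0]]]'; python3 -c 'from h import *; st()'
```

```text
t: 12.55
tool_pos: [0.5406, 0.0133, 0.0966]
orientation: [-0.403, -3.115, 0.0]
force: [-0.1, 0.1, 0.1]
opening: 0.0157
gripper_force: 40.0
12.55 [0.5406 0.0133 0.0966] [[-0.967, 0.255, -0.0], [0.255, 0.967, 0.0], [0.0, -0.0, -1.0]] F [-0.1  0.1  0.1] M [ 0.07 -0.12 -0.19] op 0.015680387568997287 39.99830458313227 q [-0.07  0.06  1.79  0.    1.29 -1.38]
t: 12.75
tool_pos: [0.5406, 0.0133, 0.0966]
orientation: [-0.446, -3.11, 0.0]
force: [0.2, -1.0, -1.1]
opening: 0.0154
gripper_force: 40.0
12.75 [0.5406 0.0133 0.0966] [[-0.96, 0.281, -0.0], [0.281, 0.96, -0.0], [0.0, -0.0, -1.0]] F [ 0.2 -1.  -1.1] M [-0.06 -0.14  0.2 ] op 0.015434717431891353 40.02216774970293 q [-0.07  0.06  1.79 -0.    1.29 -1.36]
t: 12.95
tool_pos: [0.5406, 0.0133, 0.0966]
orientation: [-0.487, -3.104, 0.0]
force: [-0.7, -1.1, -0.3]
opening: 0.0158
gripper_force: 40.0
12.95 [0.5406 0.0133 0.0966] [[-0.952, 0.306, -0.0], [0.306, 0.952, -0.0], [0.0, -0.0, -1.0]] F [-0.7 -1.1 -0.3] M [-0.16 -0.08  0.23] op 0.01579194952750202 40.02378948032856 q [-0.07  0.06  1.79 -0.    1.29 -1.33]
```

```bash
for i in 1; do :; done; python3 -m pendant '[[[0,0,0,0,1.5],[0,0,0,0,0]]]'>/dev/null; python3 -c 'from h import *; st()';  python3 -m pendant '[[[0,0,0,0,1.5],[0,0,0,0,0]]]'>/dev/null; python3 -c 'from h import *; st()'; python3 -m pendant '[[[0,0,0,0,1.5],[0,0,0,0,0]]]'>/dev/null; python3 -c 'from h import *; st()'
```

```text
13.15 [0.5406 0.0133 0.0966] [[-0.944, 0.331, -0.0], [0.331, 0.944, -0.0], [0.0, -0.0, -1.0]] F [-0.1 -0.8  0. ] M [-0.23 -0.11  0.43] op 0.015680278119566928 40.11004138737917 q [-0.07  0.06  1.79 -0.    1.29 -1.3 ]
13.35 [0.5406 0.0132 0.0966] [[-0.935, 0.355, -0.0], [0.355, 0.935, -0.0], [0.0, -0.0, -1.0]] F [-0.7 -2.2 -1.7] M [-0.27 -0.05  0.65] op 0.015841928680141594 40.45462589710951 q [-0.07  0.06  1.79 -0.    1.29 -1.28]
13.55 [0.5406 0.0133 0.0966] [[-0.925, 0.38, -0.0], [0.38, 0.925, -0.0], [-0.0, -0.0, -1.0]] F [ 0.  -1.4  0.6] M [-0.41 -0.04  0.92] op 0.015758628666117637 41.169911697506905 q [-0.07  0.06  1.79 -0.    1.29 -1.25]
```

The torque rises steadily (0.23 → 0.43 → 0.65 → 0.92 Nm), so clockwise is the tight way. Back off and try counter-clockwise.

```bash
python3 -m pendant '[[[0,0,0,0,-3],[0,0,0,0,-3],[0,0,0,0,-3],[0,0,0,0,-3],[0,0,0,0,0]]]'>/dev/null; python3 -c 'from h import *; st()';  python3 -m pendant '[[[0,0,0,0,-3],[0,0,0,0,0]]]'>/dev/null; python3 -c 'from h import *; st()'; python3 -m pendant '[[[0,0,0,0,-3],[0,0,0,0,0]]]'>/dev/null; python3 -c 'from h import *; st()'
```

```text
14.05 [0.5406 0.0134 0.0966] [[-0.984, 0.178, 0.0], [0.178, 0.984, 0.0], [0.0, 0.0, -1.0]] F [-0.2 -0.6  0. ] M [-0.2  -0.07 -0.03] op 0.01571069460997718 39.9897450953722 q [-0.07  0.06  1.79  0.    1.29 -1.46]
14.25 [0.5406 0.0135 0.0966] [[-0.992, 0.127, -0.0], [0.127, 0.992, 0.0], [0.0, 0.0, -1.0]] F [ 0.2 -0.1 -0.9] M [-0.08 -0.11 -0.08] op 0.01577759201951468 39.99114476144314 q [-0.07  0.06  1.79  0.    1.29 -1.51]
14.45 [0.5406 0.0135 0.0966] [[-0.997, 0.076, -0.0], [0.076, 0.997, 0.0], [0.0, 0.0, -1.0]] F [-0.3 -0.2 -1.5] M [ 0.01 -0.11 -0.12] op 0.015982945812701585 39.991566985845566 q [-0.07  0.06  1.79  0.    1.29 -1.57]
```

It gives freely counter-clockwise. Turn on to near the wrist's limit, then regrip half a turn round.

```bash
python3 -m pendant '[[[0,0,0,0,-5],[0,0,0,0,-5],[0,0,0,0,-5],[0,0,0,0,-5],[0,0,0,0,-5],[0,0,0,0,-5],[0,0,0,0,0]]]'>/dev/null; python3 -c 'from h import *; st()'; python3 -m pendant '[[[0,0,0,0,-5],[0,0,0,0,-5],[0,0,0,0,-5],[0,0,0,0,-5],[0,0,0,0,-5],[0,0,0,0,0],[0,0,0,0,0]]]'>/dev/null; python3 -c 'from h import *; st()'
```

```text
15.15 [0.5405 0.0141 0.0966] [[-0.901, -0.434, -0.0], [-0.434, 0.901, 0.001], [-0.0, 0.001, -1.0]] F [-0.9  2.9 -0.4] M [0.57 0.04 0.18] op 0.015805282157135284 40.00642653554678 q [-0.07  0.06  1.79  0.    1.29 -2.09]
15.85 [0.5402 0.0144 0.0966] [[-0.636, -0.772, -0.001], [-0.772, 0.636, 0.001], [-0.001, 0.002, -1.0]] F [-3.3  4.9  1.1] M [0.79 0.2  0.19] op 0.01536897521578303 40.02491818740964 q [-0.07  0.06  1.79  0.    1.29 -2.52]
```

```bash
python3 -m pendant '[[[1,0,0,0,0],[1,0,0,0,0],[1,0,0,0,0],[1,0,0,0,0],[1,0,0,-2,0],[1,0,0,-3,0],[1,0,0,0,8.5],[1,0,0,0,8.5]]]'>/dev/null; python3 -m pendant '[[[1,0,0,0,8.5],[1,0,0,0,8.5],[1,0,0,0,8.5],[1,0,0,0,8.5],[1,0,0,0,8.5],[1,0,0,0,8.5],[1,0,0,0,8.5],[1,0,0,0,8.5]]]'>/dev/null;  python3 -m pendant '[[[1,0,0,0,8.5],[1,0,0,0,8.5],[1,0,0,0,8.5],[1,0,0,0,8.5],[1,0,0,0,8.5],[1,0,0,0,8.5],[1,0,0,0,8.5],[1,0,0,0,8.5]]]'>/dev/null; python3 -m pendant '[[[1,0,0,0,8.5],[1,0,0,0,8.5],[1,0,0,0,8.5],[1,0,0,0,1.5],[1,0,0,0,0]]]'
python3 - <<'E'
from h import *
c=snap('wrist','w4'); snap('scene','scene4'); st()
d=np.load('pics/scene4.npz')['img'][130:250,120:330]
cv2.imwrite('pics/w4c.png',np.vstack([c['img'],np.hstack([cv2.resize(d,(315,180)),np.zeros((180,245,3),np.uint8)])]))
E
```

```text
t: 18.75
tool_pos: [0.5407, 0.0133, 0.1467]
orientation: [2.837, 1.35, 0.0]
force: [-0.6, 0.3, -0.2]
opening: 0.093
gripper_force: 0.0
18.85 [0.5407 0.0133 0.1466] [[0.63, 0.776, 0.0], [0.776, -0.63, -0.0], [0.0, 0.0, -1.0]] F [0.1 0.7 0.7] M [-0.05 -0.02  0.  ] op 0.09276855772056798 0.0 q [-0.07  0.02  1.74 -0.    1.38  0.61]
```

View pics/w4c.png

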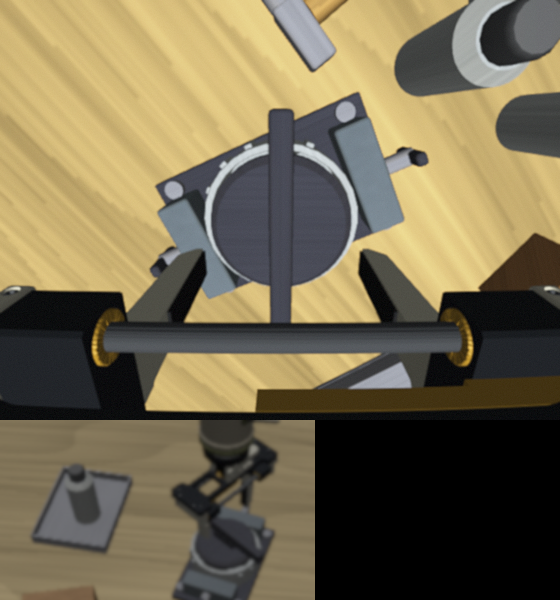

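The bar (281,110 to 281,320) has turned about 65° relative to the plate and lies in line between the fingers, and the can is still standing. Regrip and finish.

```bash
python3 -m pendant '[[[1,0,0,3,0],[1,0,0,2,0],[1,0,0,0,0],[0,0,0,0,0],[0,0,0,0,0],[0,0,0,0,0],[0,0,0,0,0],[0,0,0,0,0]]]' 40; python3 -m pendant '[[[0,0,0,0,0],[0,0,0,0,0],[0,0,0,0,0],[0,0,0,0,0],[0,0,0,0,0],[0,0,0,0,0],[0,0,0,0,0],[0,0,0,0,0]]]'; python3 -m pendant '[[[0,0,0,0,-4],[0,0,0,0,-5],[0,0,0,0,-5],[0,0,0,0,-5],[0,0,0,0,-5],[0,0,0,0,-3],[0,0,0,0,0],[0,0,0,0,0]]]'; python3 -c 'from h import *; st()'
```

```text
t: 19.65
tool_pos: [0.5411, 0.0133, 0.0973]
orientation: [2.838, 1.346, 0.001]
force: [0.2, 0.0, -0.7]
opening: 0.0576
gripper_force: 0.0
t: 20.45
tool_pos: [0.5399, 0.014, 0.0965]
orientation: [-2.837, -1.346, 0.002]
force: [-4.4, 2.1, 3.2]
opening: 0.0156
gripper_force: 40.0
t: 21.25
tool_pos: [0.5397, 0.014, 0.0965]
orientation: [-2.444, -1.971, 0.002]
force: [-5.1, 2.8, 4.0]
opening: 0.0158
gripper_force: 40.0
21.25 [0.5397 0.014  0.0965] [[0.212, 0.977, -0.002], [0.977, -0.212, 0.001], [0.001, -0.002, -1.0]] F [-5.1  2.8  4. ] M [ 0.46  0.82 -0.01] op 0.015762126551145998 39.98152429237962 q [-0.07  0.06  1.79  0.    1.29  0.14]
```

Total turn is about 92°. Release, lift away and check.

```bash
python3 -m pendant '[[[1,0,0,0,0],[1,0,0,0,0],[1,0,0,0,0],[1,0,0,0,0],[1,0,0,-2,0],[1,0,0,-3,0],[1,0,0,-4,0],[1,0,0,-4,0]]]'; python3 -m pendant '[[[1,0,0,-1,0],[1,0,0,0,0],[1,0,0,0,0]]]'
python3 - <<'E'
from h import *
c=snap('wrist','w5'); snap('scene','scene5'); st()
d=np.load('pics/scene5.npz')['img'][130:310,120:440]
cv2.imwrite('pics/w5c.png',np.vstack([c['img'],np.hstack([d,np.zeros((180,240,3),np.uint8)])]))
E
```

```text
t: 22.05
tool_pos: [0.5402, 0.0133, 0.2276]
orientation: [-2.445, -1.971, 0.001]
force: [1.1, -1.4, -0.4]
opening: 0.0752
gripper_force: 0.0
t: 22.35
tool_pos: [0.5402, 0.0133, 0.2353]
orientation: [-2.445, -1.971, 0.002]
force: [0.1, 0.3, -0.5]
opening: 0.0924
gripper_force: 0.0
22.45 [0.5396 0.0134 0.2343] [[0.212, 0.977, -0.004], [0.977, -0.212, 0.0], [-0.001, -0.004, -1.0]] F [ 0.1  0.6 -0.9] M [ 0.02 -0.05 -0.04] op 0.09296873704317243 0.0 q [-0.07 -0.04  1.63 -0.    1.55  0.14]
```

View pics/w5c.png

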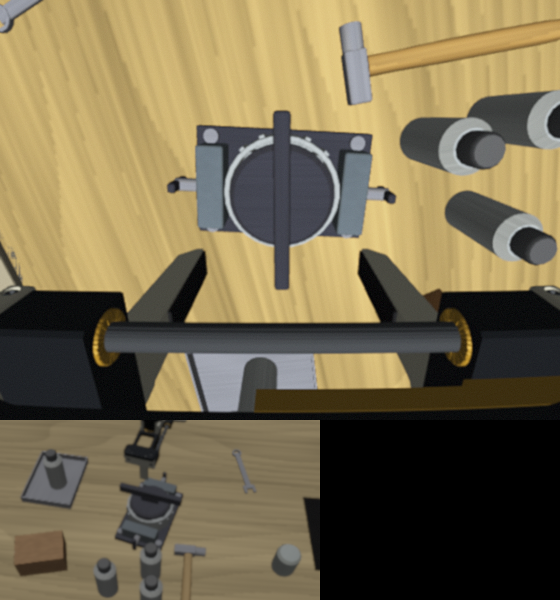

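The bar (282,112 to 282,288) is now square to the plate, the can stands in the tray, and the bystanders are in place. Handing in.

```bash
python3 -c 'from h import *; print(robot.close_job())'
```

```text
the job is handed in; nothing more can be done
None
```

The job is handed in: the spray can stands upright in the tray, and the cap came up hard clockwise, so I loosened it about 92° counter-clockwise; the last picture shows no sign of the pump turning in its clamp or the bystanders moving, but the hand-in returned no verdict.

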